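# Sweep the offcuts off the panel into the scrap tray

### The job

Clear the white panel for spraying: with the fingers, sweep the three wooden offcuts along its top and over the end into the plain, undivided tray, without picking any of them up. Leave the tin, the roll of tape and the sanding block standing where they are.

Things in the scene. Friction and masses are not known exactly. Their poses are not given: they have to be found in the camera images.
- panel: White grooved cabinet panel lying level on two wooden battens on the bench, fixed. 340 mm along its own x (away from the robot), 440 mm along its own y (to the robot's left), 18 mm thick; its flat top is 60 mm above the bench (the grooves are only drawn). It may be turned a little. Origin: on the bench under its middle; z up.
- left_edge (a point): Middle of the panel's end edge on its +y side, on the top face (60 mm above the bench). Axes as the panel's.
- right_edge (a point): Middle of the panel's end edge on its -y side, on the top face (60 mm above the bench). Axes as the panel's.
- plain_tray: Plain, undivided, empty steel tray, fixed on the bench at the panel's left or right end, square to it. Outside 260 mm along the panel's x, 150 mm along its y, 40 mm tall, walls 3 mm. Its rim is 20 mm below the panel's top, its near wall 10 mm under the panel's end: what is pushed over that edge drops in. Origin: centre of its underside.
- divided_tray: Sheet-steel tray of the same outside size at the other end of the panel, divided into eight cells with screws in them, fixed. Not for offcuts. Origin: centre of its underside, on the bench.
- tin: Small closed paint tin, 54 mm across, 55 mm tall, 300 g, loose, standing on the panel in the strip farthest from the robot. Origin: centre of its underside.
- tape: Roll of masking tape lying flat, loose, 70 mm across with a 50 mm hole, 25 mm tall, on the panel in the strip farthest from the robot. Origin: centre of its underside.
- sanding_block: Black rubber sanding block, loose, 35 x 70 x 25 mm tall (its x, y, z), on the panel in the strip nearest the robot. Origin: centre of its underside.
- offcut_long: Loose wooden offcut, 50 x 26 mm (its x, y) and 20 mm tall, about 25 g, lying flat at the start on the middle strip of the panel's top, at any angle. Origin: centre of its underside.
- offcut_long_c (a point): Centre of that offcut, 10 mm above its underside.
- offcut_mid: Loose wooden offcut, 42 x 32 mm (its x, y) and 20 mm tall, about 25 g, lying flat at the start on the middle strip of the panel's top, at any angle. Origin: centre of its underside.
- offcut_mid_c (a point): Centre of that offcut, 10 mm above its underside.
- offcut_square: Loose wooden offcut, 36 x 36 mm (its x, y) and 20 mm tall, about 25 g, lying flat at the start on the middle strip of the panel's top, at any angle. Origin: centre of its underside.
- offcut_square_c (a point): Centre of that offcut, 10 mm above its underside.

How it is judged:
By the outcome, as a careful person would: the job done as asked, in the order asked, and still so for the second after the job is handed in, with the robot touching nothing.
It also fails if it takes over 64 s, if anything falls off the work surface, if the arm or the gripper's body presses on something with over 40 N, if the wrist force passes 120 N, or if a joint passes its speed limit or range.

### The arm

A 6-joint arm with a two-finger parallel gripper is mounted at the origin on the work surface. World frame = base frame: x ahead of the robot, y to its left, z up, the work surface at z = 0. Lengths are in m, angles in degrees, forces in N, time in s.
With the tool pointing down it reaches from about 0.3 to 0.875 m from the base axis. Payload 4.2 kg.
Tool frame: the origin (TCP) lies midway between the tips of the shut fingers; the grasp point (between the pads) lies 19 mm behind it; z points along the fingers, y is the line along which they close (so a half turn about z gives the same grasp; the last joint's range is limited). The gripper opens to 85 mm and grips with 20 to 120 N. Pads are 22 mm wide; open, the fingers measure 114 mm over their backs; the gripper's body (76 mm by 85 mm) begins 54 mm behind the grasp point. The pads swing forward as they close: fully open they stand 13 mm farther back than shut.
Start: joints at [-70.818, 18.312, 89.639, -0, 72.044, -1.146], TCP at [0.2, -0.539, 0.231] pointing down, gripper open.
Joint ranges: [-177.97, 177.97], [-48.28, 115.42], [12.27, 149.76], [-77.06, 257.06], [2.81, 150.46], [-146.56, 146.56]. Speed limits (degrees/s): [147.25, 147.25, 180, 180, 180, 180].

### API

Orientations are given as [roll, pitch, yaw] about the fixed x, y, z axes, in that order (R = Rz(yaw) Ry(pitch) Rx(roll)).
In Python, from workcell import env, vision gives the robot as it stands.
- The arm moves only by the tool jog_arm, never from a script. Its argument "commands" is a list of rows, each a list of 6 numbers: the shift along the tool's x, y, z in m, then the turn, a rotation vector about the tool's x, y, z in degrees. A call has 1 to 20 rows; each row is the pose to reach, as a shift and turn from the pose commanded when the call began, along the tool's axes at that moment; what a row does not reach only later rows make up. A row lasts 1/8 s, in which the tool goes at most 62.5 mm and 10.7 degrees, less where a joint would pass 70% of its speed; a pose out of reach is approached as far as the arm can. A call with a gripper value outside its range is refused whole. "jaw" is the finger opening in m, from 0 to 0.0854, set as the call begins (left out, the last holds). The fingers move at their own pace and stop on an object; "squeeze" is the grip in N (left out, the last holds). Time passes only in rows, so rows that repeat a pose let the fingers close. It gives the time, the measured TCP pose, the force, the opening and the grip force at its end, in the units of the state.
- env.sense(): the state, without advancing time (a new reading comes with each control period).
- vision.camera(name): name is "scene" or "top" or "wrist"; returns a dict with "image" (480x640x3 uint8, blue, green, red), "z_map" (480x640 float32, m along the optical axis (not along the pixel's ray), 0 where there is no reading), "fx", "fy", "cx", "cy" (pixels), "dist_coeffs" ([k1, k2, p1, p2, k3] as OpenCV has them; the pictures are not rectified), "cam_to_world" (4x4, takes a point from camera to world coordinates). Camera axes: x right, y down, z forward; pixel columns grow to the right and rows downward; lengths in m; the calibration is good to about 2 mm. A picture is of the moment at which its call begins.
- env.hand_in(): hands the job in; it is judged then, once.
The state is a dict: "time_s": time; "joints": joint angles; "qd": joint speeds; "tau": joint torques, N m; "tool_pos": TCP position; "tcp_rot": TCP orientation; "force": force on the tool from outside, world axes, zero at the start; "torque": the same for the moment, N m; "width": finger opening in m; "grasp_force": force on a finger pad.
Only numpy, scipy, OpenCV 4.12 (cv2) and the standard library are available. Lean on these libraries where they do the work, as an engineer would, in place of code of your own. Each camera call takes 0.05 s, during which the arm holds its last target. There are 200 camera calls.

## Working session

There is one attempt and no reset: what is moved stays moved. The work goes in short steps, Python scripts to look and compute and a tool call to move; the robot and the scene stay as the last step left them, time stands still between calls to the robot, and variables do not carry over. Pictures are saved under pics/ and viewed, at most 10 in all, crops included, and the job is handed in when it is done.

Besides the shell and the picture viewer there is one more tool, called after "Emit:" by a JSON object that holds its "api" and its "payload", one argument or row to a line. jog_arm: Moves the arm, as the interface text tells. Its arguments: {"type":"object","properties":{"commands":{"type":"array"},"jaw":{"type":"number"},"squeeze":{"type":"number"}},"required":["commands"]}

```bash
ls; mkdir -p pics; python3 - <<'E'
from workcell import env, vision
import cv2,numpy as np
for n in ("top","scene"):
    c=vision.camera(n); cv2.imwrite(f"pics/{n}0.png",c["image"]); np.savez(f"{n}0.npz",**c)
    print(n,c["fx"],c["cx"],c["cy"],c["dist_coeffs"],np.round(c["cam_to_world"],3).tolist())
s=env.sense(); print(s["time_s"],s["tool_pos"],s["tcp_rot"],s["force"])
E
```

```text
pics
top 511.4204329546104 322.75143595695505 234.97950456758065 [-0.01315112  0.          0.          0.          0.        ] [[0.015, -0.994, 0.104, 0.461], [-1.0, -0.014, 0.018, 0.005], [-0.017, -0.104, -0.994, 1.112], [0.0, 0.0, 0.0, 1.0]]
scene 496.6122532713552 335.2843341196777 242.0801704731468 [-0.07183691  0.          0.          0.          0.        ] [[0.729, 0.522, -0.442, 0.934], [0.684, -0.573, 0.452, -0.368], [-0.017, -0.632, -0.775, 0.698], [0.0, 0.0, 0.0, 1.0]]
0.1 [ 0.19962221 -0.53878472  0.23059218] [-1.79911408e+02 -1.30228387e-03  2.03296956e+01] [-0.03485148  0.21673662 -0.17412889]
```

View pics/top0.png

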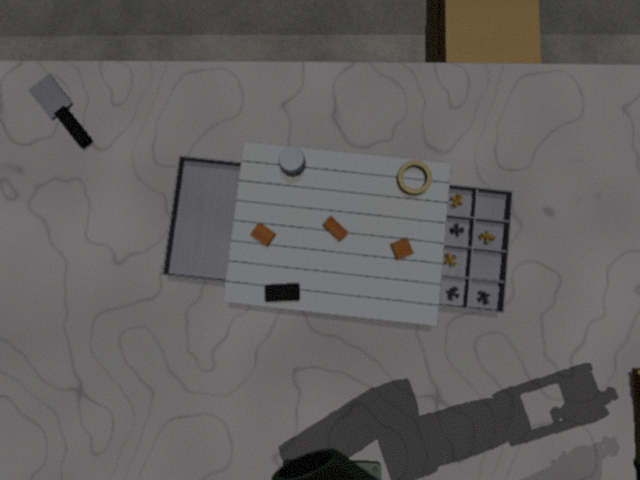

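View pics/scene0.png

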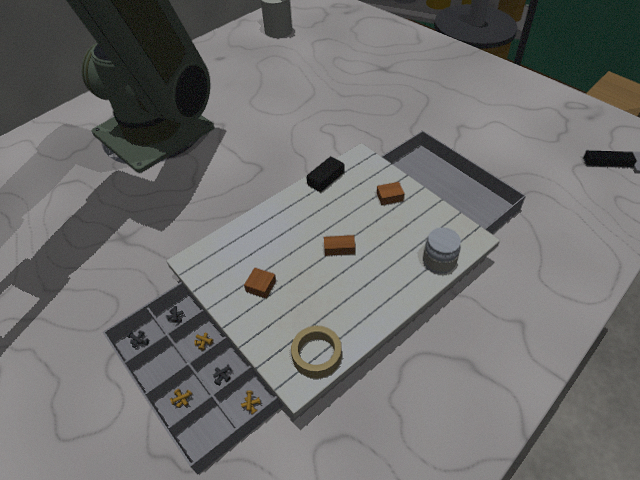

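The plain tray is on the left (+y). In the top view the offcuts are at about (262,234), (335,228) and (402,248), the tin at (291,161), the tape at (414,177) and the block at (282,292). Next I measure them by segmentation.

```bash
cat > h.py <<'E'
import cv2,numpy as np
def proj(c,uv,z):
    K=np.array([[c["fx"],0,c["cx"]],[0,c["fy"],c["cy"]],[0,0,1]],float)
    p=cv2.undistortPoints(np.array(uv,np.float32).reshape(-1,1,2),K,c["dist_coeffs"]).reshape(-1,2)
    T=c["cam_to_world"];d=np.c_[p,np.ones(len(p))]@T[:3,:3].T
    return (T[:3,3]+d*((z-T[2,3])/d[:,2])[:,None])[:,:2]
def wmap(c):
    v,u=np.mgrid[:480,:640];K=np.array([[c["fx"],0,c["cx"]],[0,c["fy"],c["cy"]],[0,0,1]],float)
    p=cv2.undistortPoints(np.stack([u,v],-1).reshape(-1,1,2).astype(np.float32),K,c["dist_coeffs"]).reshape(-1,2)
    P=np.c_[p,np.ones(len(p))]*c["z_map"].reshape(-1,1)
    T=c["cam_to_world"];return (P@T[:3,:3].T+T[:3,3]).reshape(480,640,3)
def offcuts(c,zt=.08):
    b,g,r=[c["image"][...,i].astype(int) for i in range(3)]
    m=((r-b>50)&(r-g>30)).astype(np.uint8); n,l,st,ce=cv2.connectedComponentsWithStats(m)
    W=wmap(c);out=[]
    for i in range(1,n):
        if 60<st[i,4]<3000:
            q=W[l==i];zt_=np.median(q[:,2]);k=q[q[:,2]>zt_-.008]
            rc=cv2.minAreaRect((k[:,:2]*1000).astype(np.float32))
            out.append((ce[i].round(),np.round(rc[0]),np.round(rc[1]),round(rc[2]),round(float(zt_)*1000,1)))
    return out
E
python3 - <<'E'
from h import *
for n in("top","scene"):
    c=dict(np.load(n+"0.npz"));W=wmap(c);print(n)
    for o in offcuts(c):print(*o)
    z=W[...,2]
    im=c["image"].astype(int)
    m=((abs(z-.06)<.006)).astype(np.uint8);N,l,st,ce=cv2.connectedComponentsWithStats(m)
    i=1+np.argmax(st[1:,4]);q=W[l==i];rc=cv2.minAreaRect((q[:,:2]*1000).astype(np.float32));print("panel",rc,np.median(q[:,2]))
    if n=="top":
        panel=cv2.boxPoints(rc)
    # tall things on panel
    for lo,hi in((.105,.125),(.079,.092)):
        m=((z>lo)&(z<hi)).astype(np.uint8);N,l,st,ce=cv2.connectedComponentsWithStats(m)
        for i in range(1,N):
            if st[i,4]>80:
                q=W[l==i];rc=cv2.minAreaRect((q[:,:2]*1000).astype(np.float32));print(lo,ce[i].round(),np.round(rc[0]),np.round(rc[1]),rc[2],np.median(q[:,2]))
c=dict(np.load("top0.npz"));
print(proj(c,[[245,143],[450,163],[437,325],[226,302]],.06).round(3).tolist(),proj(c,[[181,157],[164,275]],.04).round(3).tolist())
E
```

```text
top
[335. 228.] [534.  -7.] [142.  39.] 6 79.3
[262. 234.] [570. 147.] [39. 27.] 57 79.4
[402. 248.] [ 544. -136.] [31. 33.] 25 79.6
panel ((579.319580078125, -6.4775390625), (441.1795349121094, 339.1180725097656), 84.48816680908203) 0.05952588383890134
0.105 [290. 158.] [719.  90.] [50. 47.] 83.92454528808594 0.11431576804662807
0.105 [306. 459.] [139.  49.] [  5. 125.] 19.19728660583496 0.11598500872585116
0.079 [414. 177.] [ 690. -162.] [68. 67.] 63.61399841308594 0.08417735511365976
0.079 [335. 228.] [585.  -0.] [49. 25.] 47.307437896728516 0.08073728676928704
0.079 [262. 234.] [570. 148.] [42. 32.] 57.320796966552734 0.08023400634421352
0.079 [402. 247.] [ 546. -136.] [35. 36.] 20.82004165649414 0.08039711525229198
0.079 [281. 292.] [453. 105.] [35. 70.] 3.407489776611328 0.0842346332058923
scene
[390. 190.] [571. 146.] [40. 32.] 58 78.7
[339. 242.] [584.  -2.] [48. 26.] 49 78.7
[259. 279.] [ 724. -256.] [ 46. 475.] 57 79.1
panel ((579.6284790039062, -7.4012603759765625), (441.94903564453125, 341.9461975097656), 84.39163970947266) 0.05903430031659018
0.105 [159. 105.] [ 73. -23.] [248. 111.] 46.87654495239258 0.11563113006321979
0.105 [444. 242.] [721.  88.] [49. 50.] 48.449398040771484 0.11366355095187597
0.079 [276.   6.] [-99. 486.] [80. 43.] 53.766845703125 0.08558187296360364
0.079 [196. 114.] [138.  48.] [ 6. 85.] 18.38714599609375 0.0864148505383962
0.079 [133. 115.] [ 32. -48.] [93. 23.] 33.06116485595703 0.08514535141430007
0.079 [325. 170.] [454. 104.] [37. 70.] 3.503200054168701 0.08331811680585638
0.079 [438. 261.] [726.  73.] [53. 25.] 21.86350440979004 0.08524619436064795
0.079 [257. 282.] [ 546. -140.] [36. 32.] 23.185937881469727 0.07980073235157675
0.079 [316. 349.] [ 692. -163.] [69. 69.] 2.0470118522644043 0.08416689653862708
[[0.764, 0.192], [0.726, -0.24], [0.39, -0.21], [0.43, 0.22]] [[0.738, 0.333], [0.483, 0.357]]
```

Emit:
{"api": "jog_arm", "payload": {
  "commands": [
    [0.563, -0.467, 0.05, 0, 0, -64.1],
    [0.563, -0.467, 0.05, 0, 0, -64.1],
    [0.563, -0.467, 0.05, 0, 0, -64.1],
    [0.563, -0.467, 0.05, 0, 0, -64.1],
    [0.563, -0.467, 0.05, 0, 0, -64.1],
    [0.563, -0.467, 0.05, 0, 0, -64.1],
    [0.563, -0.467, 0.05, 0, 0, -64.1],
    [0.563, -0.467, 0.05, 0, 0, -64.1],
    [0.563, -0.467, 0.05, 0, 0, -64.1],
    [0.563, -0.467, 0.05, 0, 0, -64.1],
    [0.563, -0.467, 0.05, 0, 0, -64.1],
    [0.563, -0.467, 0.05, 0, 0, -64.1],
    [0.563, -0.467, 0.05, 0, 0, -64.1],
    [0.563, -0.467, 0.05, 0, 0, -64.1],
    [0.563, -0.467, 0.05, 0, 0, -64.1],
    [0.563, -0.467, 0.05, 0, 0, -64.1]
  ],
  "jaw": 0.022,
  "squeeze": 20
}}

```text
time_s: 2.1
tool_pos: [0.5651, 0.0933, 0.1816]
tcp_rot: [180.0, 0.0, 84.3]
force: [0.0, -0.5, 0.2]
width: 0.0217
grasp_force: 0.0
```

Emit:
{"api": "jog_arm", "payload": {
  "commands": [
    [0, 0, 0.04, 0, 0, 0],
    [0, 0, 0.08, 0, 0, 0],
    [0, 0, 0.1, 0, 0, 0],
    [0, 0, 0.11, 0, 0, 0],
    [0, 0, 0.115, 0, 0, 0],
    [0, 0, 0.115, 0, 0, 0]
  ]
}}

```text
time_s: 2.85
tool_pos: [0.5658, 0.0942, 0.0668]
tcp_rot: [179.9, -0.0, 84.4]
force: [0.8, -0.3, 0.5]
width: 0.022
grasp_force: 0.0
```

```bash
python3 - <<'E'
from h import *
from workcell import env,vision
c=vision.camera("scene");cv2.imwrite("pics/s1.png",cv2.resize(c["image"][100:340,230:550],(800,600)))
for o in offcuts(c):print(*o)
E
```

```text
[339. 242.] [ 763. -171.] [ 48. 519.] 46 78.8
[259. 279.] [ 545. -138.] [36. 36.] 23 79.1
```

View pics/s1.png

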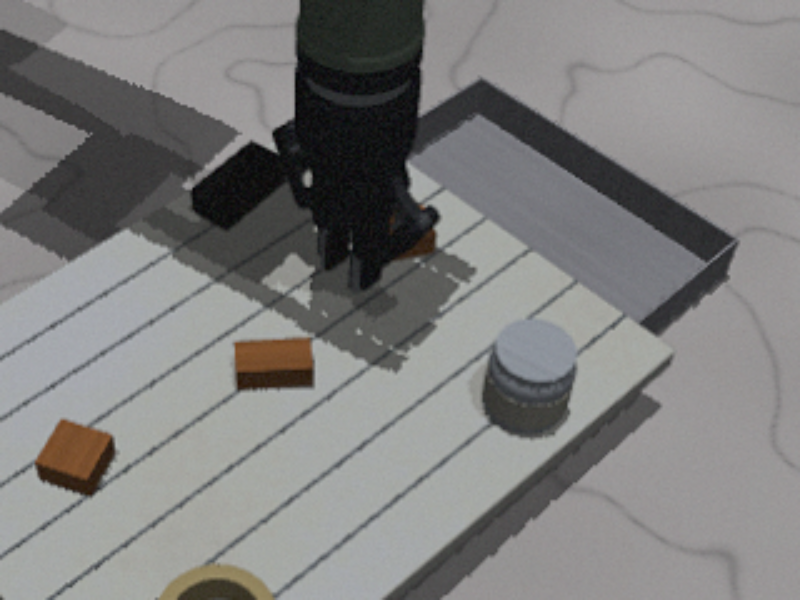

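The fingers stand at about (350,265) in the crop, just behind the mid offcut at (410,240), clear of the block and tin. Sweep it.

Emit:
{"api": "jog_arm", "payload": {
  "commands": [
    [0.01, 0, 0, 0, 0, 0],
    [0.02, 0, 0, 0, 0, 0],
    [0.03, 0, 0, 0, 0, 0],
    [0.04, 0, 0, 0, 0, 0],
    [0.05, 0, 0, 0, 0, 0],
    [0.06, 0, 0, 0, 0, 0],
    [0.07, 0, 0, 0, 0, 0],
    [0.08, 0, 0, 0, 0, 0],
    [0.09, 0, 0, 0, 0, 0],
    [0.1, 0, 0, 0, 0, 0],
    [0.11, 0, 0, 0, 0, 0],
    [0.12, 0, 0, 0, 0, 0],
    [0.13, 0, 0, 0, 0, 0],
    [0.14, 0, 0, 0, 0, 0],
    [0.15, 0, 0, 0, 0, 0],
    [0.15, 0, 0, 0, 0, 0]
  ]
}}

```text
time_s: 4.9
tool_pos: [0.5801, 0.2444, 0.0662]
tcp_rot: [180.0, 0.0, 84.5]
force: [-0.6, 0.1, -0.2]
width: 0.0219
grasp_force: 0.0
```

Emit:
{"api": "jog_arm", "payload": {
  "commands": [
    [0, 0, -0.05, 0, 0, 0],
    [0, 0, -0.1, 0, 0, 0],
    [-0.06, 0.01, -0.1, 0, 0, 0],
    [-0.12, 0.02, -0.1, 0, 0, 0],
    [-0.18, 0.03, -0.1, 0, 0, 0],
    [-0.24, 0.03, -0.1, 0, 0, 0],
    [-0.295, 0.03, -0.1, 0, 0, 0],
    [-0.295, 0.03, -0.1, 0, 0, 0],
    [-0.295, 0.03, -0.1, 0, 0, 0]
  ]
}}

```text
time_s: 6.02
tool_pos: [0.5811, -0.0529, 0.1663]
tcp_rot: [-180.0, -0.0, 84.4]
force: [0.6, 0.1, -0.3]
width: 0.0222
grasp_force: 0.0
```

```bash
python3 - <<'E'
from h import *
from workcell import env,vision
c=vision.camera("top");cv2.imwrite("pics/t2.png",c["image"])
for o in offcuts(c):print(*o)
c=vision.camera("scene")
for o in offcuts(c):print(*o)
E
```

```text
[212. 225.] [540. 140.] [311.  44.] 67 22.3
[399. 248.] [512. -67.] [ 31. 174.] 25 79.7
[436. 184.] [751. -46.] [ 35. 740.] 27 21.9
[330. 240.] [574.  -8.] [25. 17.] 47 78.7
[259. 279.] [ 723. -256.] [ 46. 475.] 57 79.1
```

View pics/t2.png

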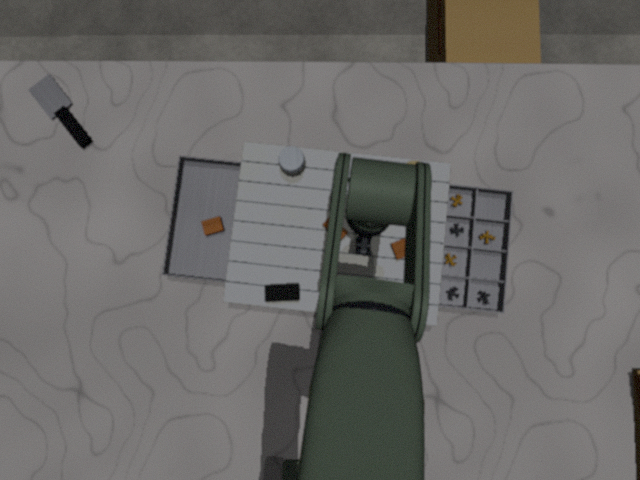

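Mid is in the plain tray at (212,225); the others are unmoved. Now the long one: the tool is already behind it.

Emit:
{"api": "jog_arm", "payload": {
  "commands": [
    [0, 0, 0.05, 0, 0, 0],
    [0, 0, 0.08, 0, 0, 0],
    [0, 0, 0.1, 0, 0, 0],
    [0, 0, 0.1, 0, 0, 0],
    [0.01, 0, 0.1, 0, 0, 0],
    [0.02, 0, 0.1, 0, 0, 0],
    [0.03, 0, 0.1, 0, 0, 0],
    [0.04, 0, 0.1, 0, 0, 0],
    [0.05, 0, 0.1, 0, 0, 0],
    [0.06, 0, 0.1, 0, 0, 0],
    [0.07, 0, 0.1, 0, 0, 0],
    [0.08, 0, 0.1, 0, 0, 0],
    [0.09, 0, 0.1, 0, 0, 0],
    [0.1, 0, 0.1, 0, 0, 0],
    [0.11, 0, 0.1, 0, 0, 0],
    [0.12, 0, 0.1, 0, 0, 0],
    [0.13, 0, 0.1, 0, 0, 0],
    [0.14, 0, 0.1, 0, 0, 0]
  ]
}}

```text
time_s: 8.38
tool_pos: [0.5949, 0.0871, 0.0663]
tcp_rot: [180.0, 0.0, 84.4]
force: [-0.4, -0.2, -0.0]
width: 0.0219
grasp_force: 0.1
```

```bash
python3 - <<'E'
from h import *
from workcell import env,vision
a=vision.camera("scene")["image"][80:320,270:590];b=vision.camera("top")["image"][120:320,160:460]
cv2.imwrite("pics/c3.png",np.hstack([cv2.resize(a,(400,300)),cv2.resize(b,(400,300))]))
E
```

```text
(no output)
```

View pics/c3.png

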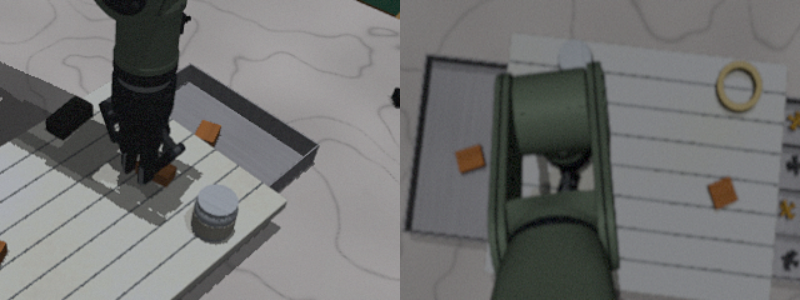

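The long offcut is still in front of the fingers, at (160,175) in the left crop. I check how well it is centred.

```bash
python3 - <<'E'
from h import *
from workcell import env,vision
c=vision.camera("scene");W=wmap(c);b,g,r=[c["image"][...,i].astype(int) for i in range(3)]
m=(r-b>40)&(W[...,2]>.064)&(W[...,2]<.084)&(W[...,1]>.06)&(W[...,1]<.2)&(W[...,0]>.5)&(W[...,0]<.68)
q=W[m][:,:2]*1000-[579.5,-7]
L=np.c_[q@[.9953,-.0967],q@[.0967,.9953]];print(len(L),np.percentile(L,[2,25,50,75,98],axis=0).round(),env.sense()["time_s"])
p=np.array([594.9-579.5,87.1+7]);print(p@[.9953,-.0967],p@[.0967,.9953])
E
```

```text
26 [[ 30. 115.]
 [ 33. 122.]
 [ 35. 128.]
 [ 38. 132.]
 [ 44. 136.]] 8.525
6.228149999999978 95.14690999999999
```

Emit:
{"api": "jog_arm", "payload": {
  "commands": [
    [-0.01, 0, 0, 0, 0, 0],
    [-0.015, 0, 0, 0, 0, 0],
    [-0.015, 0.006, 0, 0, 0, 0],
    [-0.015, 0.012, 0, 0, 0, 0],
    [-0.01, 0.012, 0, 0, 0, 0],
    [0, 0.012, 0, 0, 0, 0],
    [0.01, 0.012, 0, 0, 0, 0],
    [0.02, 0.012, 0, 0, 0, 0],
    [0.03, 0.012, 0, 0, 0, 0],
    [0.04, 0.012, 0, 0, 0, 0],
    [0.05, 0.012, 0, 0, 0, 0],
    [0.06, 0.012, 0, 0, 0, 0],
    [0.07, 0.012, 0, 0, 0, 0],
    [0.08, 0.012, 0, 0, 0, 0],
    [0.09, 0.012, 0, 0, 0, 0],
    [0.1, 0.012, 0, 0, 0, 0],
    [0.11, 0.012, 0, 0, 0, 0],
    [0.12, 0.012, 0, 0, 0, 0],
    [0.13, 0.012, 0, 0, 0, 0],
    [0.145, 0.012, 0, 0, 0, 0]
  ]
}}

```text
time_s: 11.02
tool_pos: [0.6209, 0.2302, 0.0663]
tcp_rot: [-180.0, 0.0, 84.4]
force: [-0.9, 0.2, 0.3]
width: 0.0219
grasp_force: 0.0
```

Emit:
{"api": "jog_arm", "payload": {
  "commands": [
    [0.008, 0, 0, 0, 0, 0],
    [0.008, 0, 0, 0, 0, 0],
    [0, 0, -0.05, 0, 0, 0],
    [0, 0, -0.1, 0, 0, 0],
    [-0.06, -0.01, -0.1, 0, 0, 0],
    [-0.12, -0.02, -0.1, 0, 0, 0],
    [-0.18, -0.03, -0.1, 0, 0, 0],
    [-0.24, -0.04, -0.1, 0, 0, 0],
    [-0.3, -0.04, -0.1, 0, 0, 0],
    [-0.36, -0.04, -0.1, 0, 0, 0],
    [-0.42, -0.04, -0.1, 0, 0, 0],
    [-0.425, -0.04, -0.1, 0, 0, 0],
    [-0.425, -0.04, -0.1, 0, 0, 0],
    [-0.425, -0.04, -0.1, 0, 0, 0]
  ]
}}

```text
time_s: 12.78
tool_pos: [0.5398, -0.1883, 0.1663]
tcp_rot: [-180.0, -0.0, 84.5]
force: [-0.8, -0.3, 0.1]
width: 0.0219
grasp_force: 0.0
```

```bash
python3 - <<'E'
from h import *
from workcell import env,vision
c=vision.camera("scene");a=c["image"];
for o in offcuts(c):print(*o)
c=vision.camera("top");b=c["image"]
for o in offcuts(c):print(*o)
cv2.imwrite("pics/c4.png",np.hstack([cv2.resize(a,(400,300)),cv2.resize(b[120:320,160:460],(400,300))]))
p=np.array(env.sense()["tool_pos"])[:2]*1000-[579.5,-7];print(p@[.9953,-.0967],p@[.0967,.9953])
E
```

```text
[436. 184.] [593. 264.] [31. 44.] 16 21.9
[256. 276.] [ 540. -137.] [26. 31.] 23 79.1
[212. 226.] [593. 264.] [30. 40.] 16 22.4
[401. 252.] [509. -69.] [ 25. 174.] 25 80.2
-21.835239907546995 -184.1490433517767
```

View pics/c4.png

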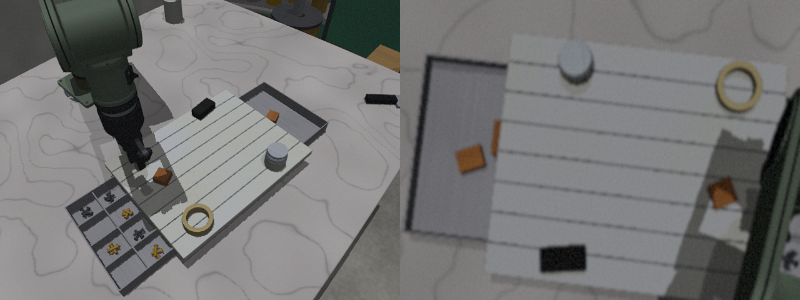

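The long one fell into the plain tray by the panel's end, at (497,137) in the right crop. Now the square, with the tool already behind it.

Emit:
{"api": "jog_arm", "payload": {
  "commands": [
    [0, 0, 0.05, 0, 0, 0],
    [0, 0, 0.08, 0, 0, 0],
    [0, 0, 0.1, 0, 0, 0],
    [0, 0, 0.1, 0, 0, 0],
    [0.01, 0, 0.1, 0, 0, 0],
    [0.02, 0, 0.1, 0, 0, 0],
    [0.03, 0, 0.1, 0, 0, 0],
    [0.04, 0, 0.1, 0, 0, 0],
    [0.05, 0, 0.1, 0, 0, 0],
    [0.06, 0, 0.1, 0, 0, 0],
    [0.07, 0, 0.1, 0, 0, 0],
    [0.08, 0, 0.1, 0, 0, 0],
    [0.09, 0, 0.1, 0, 0, 0],
    [0.1, 0, 0.1, 0, 0, 0],
    [0.11, 0, 0.1, 0, 0, 0],
    [0.12, 0, 0.1, 0, 0, 0],
    [0.13, 0, 0.1, 0, 0, 0],
    [0.14, 0, 0.1, 0, 0, 0],
    [0.15, 0, 0.1, 0, 0, 0],
    [0.16, 0, 0.1, 0, 0, 0]
  ]
}}

```text
time_s: 15.38
tool_pos: [0.5554, -0.0297, 0.0663]
tcp_rot: [180.0, 0.0, 84.4]
force: [0.3, -0.2, 0.2]
width: 0.0213
grasp_force: 0.2
```

```bash
python3 - <<'E'
from h import *
from workcell import env,vision
ct=vision.camera("top");W=wmap(ct);q=W-[.5795,-.007,0]
L=np.stack([q[...,:2]@[.9953,-.0967],q[...,:2]@[.0967,.9953],q[...,2]],-1)*1000
b,g,r=[ct["image"][...,i].astype(int) for i in range(3)]
def st(L,m):
    print(m.sum()); 
    if m.sum():print(np.percentile(L[m],[2,50,98],axis=0).round().tolist())
print("tray long");st(L,(r-b>40)&(L[...,1]>215)&(L[...,1]<240))
c=vision.camera("scene");W=wmap(c);b,g,r=[c["image"][...,i].astype(int) for i in range(3)]
q=W-[.5795,-.007,0]
L=np.stack([q[...,:2]@[.9953,-.0967],q[...,:2]@[.0967,.9953],q[...,2]],-1)*1000
print("square");st(L,(r-b>40)&(L[...,2]>64)&(L[...,2]<84)&(abs(L[...,0]+10)<70)&(abs(L[...,1]+0)<60))
a=c["image"];b=ct["image"]
cv2.imwrite("pics/c5.png",np.hstack([cv2.resize(a[120:360,200:520],(400,300)),cv2.resize(b[120:320,160:460],(400,300))]))
p=np.array(env.sense()["tool_pos"])[:2]*1000-[579.5,-7];print(p@[.9953,-.0967],p@[.0967,.9953])
E
```

```text
tray long
74
[[-1.0, 228.0, 25.0], [21.0, 232.0, 28.0], [43.0, 235.0, 32.0]]
square
9
[[-0.0, -8.0, 71.0], [2.0, -5.0, 78.0], [4.0, 1.0, 80.0]]
-21.851439046348123 -24.48633512320002
```

View pics/c5.png

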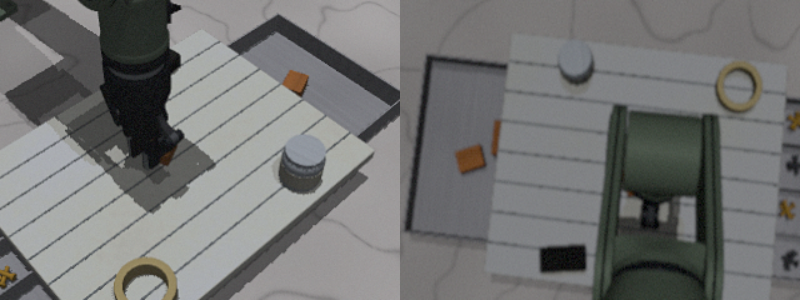

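Long lies low in the tray (z below 32 mm) and the square is in front of the fingers. I keep sweeping.

Emit:
{"api": "jog_arm", "payload": {
  "commands": [
    [0.01, 0, 0, 0, 0, 0],
    [0.02, 0, 0, 0, 0, 0],
    [0.03, 0, 0, 0, 0, 0],
    [0.04, 0, 0, 0, 0, 0],
    [0.05, 0, 0, 0, 0, 0],
    [0.06, 0, 0, 0, 0, 0],
    [0.07, 0, 0, 0, 0, 0],
    [0.08, 0, 0, 0, 0, 0],
    [0.09, 0, 0, 0, 0, 0],
    [0.1, 0, 0, 0, 0, 0],
    [0.11, 0, 0, 0, 0, 0],
    [0.12, 0, 0, 0, 0, 0],
    [0.13, 0, 0, 0, 0, 0],
    [0.14, 0, 0, 0, 0, 0],
    [0.15, 0, 0, 0, 0, 0],
    [0.16, 0, 0, 0, 0, 0],
    [0.17, 0, 0, 0, 0, 0],
    [0.18, 0, 0, 0, 0, 0],
    [0.19, 0, 0, 0, 0, 0],
    [0.2, 0, 0, 0, 0, 0]
  ]
}}

```text
time_s: 17.98
tool_pos: [0.5748, 0.1694, 0.0663]
tcp_rot: [180.0, 0.0, 84.4]
force: [-0.0, 0.3, -0.4]
width: 0.0219
grasp_force: 0.1
```

Emit:
{"api": "jog_arm", "payload": {
  "commands": [
    [0.01, 0, 0, 0, 0, 0],
    [0.02, 0, 0, 0, 0, 0],
    [0.03, 0, 0, 0, 0, 0],
    [0.04, 0, 0, 0, 0, 0],
    [0.05, 0, 0, 0, 0, 0],
    [0.06, 0, 0, 0, 0, 0],
    [0.07, 0, 0, 0, 0, 0],
    [0.07, 0, 0, 0, 0, 0],
    [0.07, 0, -0.05, 0, 0, 0],
    [0.07, 0, -0.1, 0, 0, 0],
    [0.02, 0, -0.15, 0, 0, 0],
    [-0.04, 0, -0.15, 0, 0, 0],
    [-0.1, 0, -0.15, 0, 0, 0],
    [-0.16, 0, -0.15, 0, 0, 0],
    [-0.22, 0, -0.15, 0, 0, 0],
    [-0.28, 0, -0.15, 0, 0, 0],
    [-0.34, 0, -0.15, 0, 0, 0],
    [-0.4, 0, -0.15, 0, 0, 0],
    [-0.4, 0, -0.15, 0, 0, 0],
    [-0.4, 0, -0.15, 0, 0, 0]
  ]
}}

```text
time_s: 20.48
tool_pos: [0.5355, -0.2292, 0.2161]
tcp_rot: [-180.0, -0.0, 84.4]
force: [-0.3, 0.6, 0.9]
width: 0.0216
grasp_force: 0.0
```

```bash
python3 - <<'E'
from h import *
from workcell import env,vision
c=vision.camera("scene");a=c["image"];
for o in offcuts(c):print(*o)
c=vision.camera("top");b=c["image"]
for o in offcuts(c):print(*o)
W=wmap(c);z=W[...,2]
for lo,hi in((.105,.125),(.079,.092)):
    m=((z>lo)&(z<hi)).astype(np.uint8);N,l,st,ce=cv2.connectedComponentsWithStats(m)
    for i in range(1,N):
        if st[i,4]>80:
            q=W[l==i];rc=cv2.minAreaRect((q[:,:2]*1000).astype(np.float32));print(lo,np.round(rc[0]),np.round(rc[1]),rc[2])
cv2.imwrite("pics/c6.png",np.hstack([cv2.resize(a,(400,300)),cv2.resize(b[120:320,160:460],(400,300))]))
E
```

```text
[436. 184.] [594. 264.] [31. 43.] 18 21.8
[212. 225.] [541. 141.] [314.  43.] 67 22.4
0.105 [718.  90.] [50. 47.] 83.75265502929688
0.079 [ 690. -161.] [68. 67.] 65.8099594116211
0.079 [453. 105.] [35. 70.] 3.414107084274292
```

View pics/c6.png

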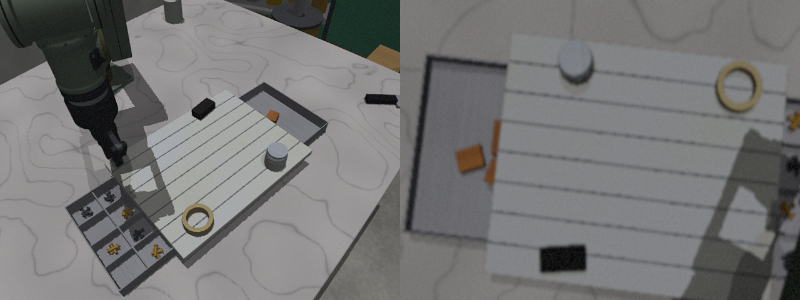

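All three offcuts lie in the plain tray, at (469,158), (497,137) and (491,172) in the right crop. The tin, tape and block have not moved, and the arm is clear.

```bash
python3 -c "
from workcell import env
print(env.hand_in())"
```

```text
the job is handed in; nothing more can be done
None
```

The job is handed in: all three offcuts were swept over the panel's left end into the plain tray, the tin, tape and sanding block still measure within 1–2 mm of where they started, and the arm finished clear at about 20.5 s.

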